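Open the moisture meter's hatch and zero its empty cell

TASK

The grain moisture meter on the desk has to be zeroed on its open, empty cell. With the closed fingertips press the blue pad of its white hatch down once until the latch lets go, take the fingers away and let the hatch spring up by itself; when it stands fully open and stays there, press the green key beside it all the way down and let it go. Use touch only and do not force anything: leave the hatch standing open, do not push it back down or hold it once it is up, do not press the key before the hatch is open, and leave the dish, jar and weights where they are.

Things in the scene. Friction and masses are not known exactly. Their poses are not given: they have to be found in the camera images.
- meter: grey box with dark edges, 142 (x) x 202 (y) mm, deck 72 mm above the desk; fixed, turned at most 0.22 rad. Origin: centre of its underside. Its x points from its front (side of pad and key) to its back, y to its left, z up. White hatch on the left of the deck; green key on the right with the display (4 mm above the deck) behind it. Nothing on the deck is higher than key and shut hatch.
- hatch (a joint): white sprung hatch, 98 x 99 x 8 mm, hinged at its back, top 8 mm above the deck. Radians: about 0 shut and latched, negative pressed in (stop -0.0435, 4 mm at the pad), 1.5 fully open, upright. The pad takes 2 to 6 N to its stop; the push-push latch lets go after 3 mm, then the hatch follows the leaving finger, springs up in 2 to 3 s and stays. Pushed down again it would catch shut.
- hatch_pad (a point): centre of the top of the blue ribbed press pad (20 x 40 mm) at the front edge of the hatch, 80.5 mm above the desk when shut; moves with the hatch. In the meter's frame at x -38, y +36 mm when shut. Same axes as the meter when shut.
- hatch_hinge (a point): middle of the hatch's hinge axis, 74 mm above the desk, 88 mm behind the pad; the axis runs along the meter's y. The open hatch stands upright above it, its free edge 102 mm above the axis.
- zero_key (a joint): round green key, 22 mm in diameter, at the right front of the deck. Metres pressed: 0 up, 0.004 fully down (stop); springs back. It needs 1.5 N to start and 4 N to go fully down.
- zero_key_top (a point): centre of the top of the green key, 82 mm above the desk when up (10 mm above the deck, 8 mm above the flat dark ring round it, which is 32 mm across); in the meter's frame at x -37, y -58 mm; moves with the key. Same axes as the meter.
- petri_dish: small glass dish with seeds, 60 mm across, 13 mm high, on the desk to the left of the meter; origin at the centre of its underside. Bystander.
- sample_jar: clear sample jar with a red lid, 42 mm across, 80 mm high, at the left of the desk; origin at the centre of its underside. Bystander.
- weight_large: brass weight with a knob, 23 mm across, 37 mm high, at the left of the desk; origin at the centre of its underside. Bystander.
- weight_small: brass weight with a knob, 19 mm across, 30 mm high, at the left of the desk; origin at the centre of its underside. Bystander.

How it is judged:
On the way, in this order (a step that is already met when the one before it is completed fails the run):
1. the fingers press the shut hatch in (value of joint hatch below -0.015 rad and contact force between the fingers and hatch above 0.5 N), for 0.02 s.
2. the hatch has sprung up by itself and stands fully open for half a second, untouched (value of joint hatch above 1.35 rad and contact force between anything else and hatch below 0.1 N), for 0.5 s.
3. the fingers press the green key all the way down while the hatch stands open (value of joint zero_key above 0.003 m and contact force between the fingers and zero_key above 0.5 N and value of joint hatch above 1.35 rad), for 0.05 s.
At the end, for the whole second after the job is handed in: The hatch stands open by itself (above 1.35 rad) and at rest, and the green key, having been pressed down at least 3 mm after the hatch had stood open untouched for half a second, is up again (within 1 mm) (value of joint hatch above 1.35 rad and velocity of joint hatch between -0.05 and 0.05 rad/s and value of joint zero_key below 0.001 m).
It fails at once if the green key is pressed more than 1.5 mm before the hatch stands open (value of joint zero_key above 0.0015 m and value of joint hatch below 1.2 rad).
It fails at once if the hatch is pushed back down after it has popped (value of joint hatch between 0.12 and 1.3 rad and velocity of joint hatch below -0.3 rad/s).
It fails at once if the hatch is held or pushed once it is up (value of joint hatch above 1 rad and contact force between anything else and hatch above 3 N).
It fails at once if the hatch or the key is forced with more than 40 N (contact force between anything else and hatch above 40 N or contact force between anything else and zero_key above 40 N).
It fails at once if a bystander is lifted or shoved more than 20 mm (distance of any of petri_dish, sample_jar, weight_large, weight_small from where it was at the start of the episode above 0.02 m).
It also fails if it takes over 38 s, if anything falls off the work surface, if the arm or the gripper's body presses on something with over 40 N, if the wrist force passes 120 N, or if a joint passes its speed limit or range.

ROBOT

A 7-joint arm with a two-finger parallel gripper is mounted at the origin on a cart in front of the work surface, level with it; the furniture and walls round the work are solid. World frame = base frame: x ahead of the robot, y to its left, z up, the work surface at z = 0. Lengths are in m, angles in rad, forces in N, time in s.
With the tool pointing down it reaches from about 0.425 to 0.925 m from the base axis. Payload 6.8 kg.
Tool frame: the origin (TCP) lies on the centre line of the jaws, within the pads' length; the fingertips stand 14 mm ahead of it and the grasp point (between the pads) lies 5 mm behind it; z points along the fingers, y is the line along which they close (so a half turn about z gives the same grasp; the last joint's range is limited). The gripper opens to 85 mm and grips with 20 to 120 N. Pads are 22 mm wide; open, the fingers measure 114 mm over their backs; the gripper's body (76 mm by 85 mm) begins 54 mm behind the grasp point. The pads swing forward as they close: fully open they stand 13 mm farther back than shut.
Start: joints at [-1.214, 0.477, 0.022, 1.555, -0.011, 1.109, -0.083], TCP at [0.303, 0.603, 0.245] pointing down, gripper open.
Joint ranges: [-2.96, 2.96], [-0.34, 2.1], [-1.41, 1.46], [0.24, 2.44], [-1.37, 4.51], [0.17, 1.92], [-2.96, 2.96]. Speed limits (rad/s): [2.39, 2.39, 3.14, 3.14, 3.14, 3.14, 3.14].

INTERFACE

Orientations are given as a unit quaternion [w, x, y, z].
In Python, from station import bot gives the robot as it stands. The module is installed in compiled form; this text tells all that it offers.
- The arm moves only by the tool drive_tool, never from a script. Its argument "commands" is a list of rows, each an object with "hand": the opening, from 0 (shut) to 1 (fully open); "translation": the shift along the world's x, y, z in mm, a list of three; "angular": the turn, a rotation vector about the world's x, y, z in rad, a list of three. In form: [{"hand": hand, "translation": [tx, ty, tz], "angular": [ax, ay, az]}, ...]. A call has 1 to 12 rows; each row is the pose to reach, as a shift and turn from the pose commanded when the call began; what a row does not reach only later rows make up. A row lasts 1/8 s, in which the tool goes at most 62.5 mm and 10.7 degrees, less where a joint would pass 70% of its speed; a pose out of reach is approached as far as the arm can. A call with a gripper value outside its range is refused whole. The fingers move at their own pace and stop on an object; "force" is the grip in N (left out, the last holds). Time passes only in rows, so rows that repeat a pose let the fingers close. It gives the time, the measured TCP pose, the force, the opening and the grip force at its end, in the units of the state.
- bot.get_obs(): the state, without advancing time (a new reading comes with each control period).
- bot.read_camera(name): name is "scene" or "top"; returns the picture (400x640x3 uint8, red, green, blue); there is no depth.
- bot.camera_model(name): a dict with "fx", "fy", "cx", "cy" (pixels), "view" (4x4, takes a point from world to camera coordinates). Camera axes: x right, y up, looking along -z (the intrinsics and any distortion apply to the point x, -y, -z); pixel columns grow to the right and rows downward; lengths in m; the calibration is good to about 2 mm. A picture is of the moment at which its call begins. camera_model takes no time and is no camera call.
- bot.hand_in(): hands the job in; it is judged then, once.
Trained networks look in the newest picture that a camera, given by its name, has taken for a name from the list of things; names that differ only in an ending like _2 or _b are one class to them, and where a whole thing is asked for, a point or a joint stands for the part that bears it (a point fixed in the world has none). Each returns a list of dicts, best first, with "score" (0 to 1); they miss things now and then, are a little off and sometimes report something else, mostly with a low value. They report only what shows in the picture. A call takes as long as a camera call.
- bot.find_in(camera, query): "position" ([column, row] in pixels, amid what is visible of it).
- bot.outline_of(camera, query): "pixels" (400x640 bool, what is visible of it) and "position" ([column, row] in pixels, amid what is visible of it).
The state is a dict: "t": time; "q": joint angles; "joint_vel": joint speeds; "joint_torque": joint torques, N m; "eef_pos": TCP position; "tool_rot": TCP orientation; "contact_force": force on the tool from outside, world axes, zero at the start; "torque": the same for the moment, N m; "gripper_width": opening from 0.0 (shut) to 1.0 (fully open); "grasp_force": force on a finger pad.
Only numpy, scipy, OpenCV 4.12 (cv2) and the standard library are available. Lean on these libraries where they do the work, as an engineer would, in place of code of your own. Each camera call takes 0.05 s, during which the arm holds its last target. There are 200 camera calls.

## Working session

There is one attempt and no reset: what is moved stays moved. The work goes in short steps, Python scripts to look and compute and a tool call to move; the robot and the scene stay as the last step left them, time stands still between calls to the robot, and variables do not carry over. Pictures are saved under pics/ and viewed, at most 10 in all, crops included, and the job is handed in when it is done.

Besides the shell and the picture viewer there is one more tool, called after "Request:" as name([rows], argument=value, ...), one row to a line, values as JSON. drive_tool: Moves the arm, as the interface text tells. Its arguments: {"type":"object","properties":{"commands":{"type":"array","items":{"type":"object","properties":{"hand":{"type":"number"},"translation":{"type":"array","items":{"type":"number"}},"angular":{"type":"array","items":{"type":"number"}}}}},"force":{"type":"number"}},"required":["commands"]}

```bash
mkdir -p pics
cat > h.py <<'E'
import numpy as np, cv2
from station import bot
def ray(cam,px):
    m=bot.camera_model(cam); V=np.array(m["view"])
    K=np.array([[m["fx"],0,m["cx"]],[0,m["fy"],m["cy"]],[0,0,1]])
    d=np.array(m.get("dist",m.get("distortion",np.zeros(5))),float)
    u=cv2.undistortPoints(np.array([[px]],float),K,d)[0,0]
    R=V[:3,:3]; o=-R.T@V[:3,3]
    return o,R.T@np.array([u[0],-u[1],-1])
def at_z(cam,px,z):
    o,d=ray(cam,px); return o+d*(z-o[2])/d[2]
def proj(cam,P):
    m=bot.camera_model(cam); c=np.array(m["view"])@np.append(P,1)
    return np.array([m["cx"]+m["fx"]*c[0]/-c[2], m["cy"]+m["fy"]*(-c[1])/-c[2]])
def snap(cam,name):
    im=bot.read_camera(cam); cv2.imwrite(f"pics/{name}.png",im[...,::-1]); return im
E
python3 - <<'E'
from h import *
print(bot.camera_model("top").keys()); o=bot.get_obs(); print(o["t"],o["eef_pos"],o["tool_rot"],o["gripper_width"])
for c in("scene","top"):
    im=snap(c,c+"0")
    for n,z in(("hatch_pad",.0805),("zero_key_top",.082),("hatch_hinge",.074),("meter",.04),("petri_dish",.006),("sample_jar",.04),("weight_large",.018)):
        for r in bot.find_in(c,n)[:2]: print(c,n,round(r["score"],2),np.round(r["position"],1),at_z(c,r["position"],z).round(4))
E
```

```text
dict_keys(['fx', 'fy', 'cx', 'cy', 'view'])
0.0 [0.30232588 0.60287826 0.24433096] [-1.52293806e-04  2.30321660e-01  9.73114121e-01 -9.03541346e-04] 0.9995238472335035
scene hatch_pad 0.72 [383.  147.8] [ 0.4633 -0.2516  0.0805]
scene zero_key_top 0.51 [412.1 130.7] [ 0.4424 -0.3612  0.082 ]
scene hatch_hinge 0.76 [383.2 145.6] [ 0.4722 -0.2702  0.074 ]
scene meter 0.73 [218.3 280.3] [0.5146 0.2346 0.04  ]
scene meter 0.59 [385.6 154.1] [ 0.4725 -0.2897  0.04  ]
scene petri_dish 0.67 [367.5 198.2] [ 0.4405 -0.1521  0.006 ]
scene petri_dish 0.53 [383.9 143.1] [ 0.5249 -0.3843  0.006 ]
scene sample_jar 0.72 [220.6 281.1] [0.5101 0.2336 0.04  ]
scene sample_jar 0.29 [380.6 150.1] [ 0.4913 -0.2986  0.04  ]
scene weight_large 0.68 [245.5 277.5] [0.4958 0.1893 0.018 ]
top hatch_pad 0.96 [427.9 206.9] [ 0.4676 -0.2564  0.0805]
top zero_key_top 0.65 [472.3 219.6] [ 0.4407 -0.3528  0.082 ]
top hatch_hinge 0.58 [430.3 207.8] [ 0.4668 -0.2635  0.074 ]
top meter 0.97 [444.1 208.6] [ 0.4716 -0.305   0.04  ]
top meter 0.39 [428.3 208.3] [ 0.4715 -0.2682  0.04  ]
top petri_dish 0.65 [374.7 224.7] [ 0.4346 -0.1469  0.006 ]
top sample_jar 0.85 [216.3 193.4] [0.4978 0.2348 0.04  ]
```

View pics/top0.png

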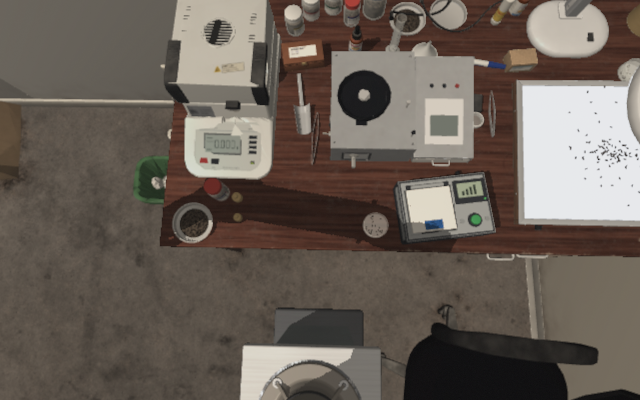

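View pics/scene0.png

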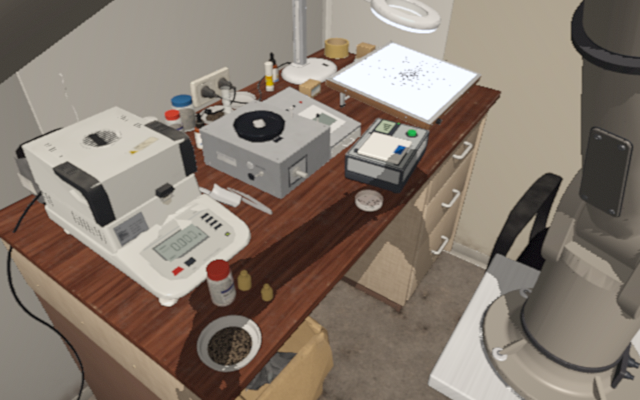

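The top view shows the meter with its blue pad near (433,225) and green key near (475,219). The networks return the whole hatch for "pad", so I'll use colour for the exact centres.

Run:
```python
from h import *
from scipy.optimize import least_squares
wins={"top":{"pad":(418,445,212,236),"key":(462,488,208,230)},"scene":{"pad":(388,410,140,158),"key":(402,420,126,140)}}
obs=[]
for c in wins:
    im=bot.read_camera(c); hsv=cv2.cvtColor(im,cv2.COLOR_RGB2HSV)
    for k,(a,b,r0,r1) in wins[c].items():
        s=hsv[r0:r1,a:b]; h=(105,125) if k=="pad" else (50,85)
        m=(s[...,0]>=h[0])&(s[...,0]<=h[1])&(s[...,1]>130)&(s[...,2]>60)
        n,l,st,ce=cv2.connectedComponentsWithStats(m.astype(np.uint8)); i=1+st[1:,4].argmax()
        px=ce[i]+[a,r0]; z=.0805 if k=="pad" else .082
        print(c,k,st[i],px.round(1),at_z(c,px,z).round(4)); obs.append((c,k,px))
def pts(p):
    R=np.array([[np.cos(p[2]),-np.sin(p[2])],[np.sin(p[2]),np.cos(p[2])]])
    f=lambda v,z:np.append(p[:2]+R@np.array(v),z)
    return {"pad":f([-.038,.036],.0805),"key":f([-.037,-.058],.082),"hinge":f([.05,.036],.074)}
def err(p,cs=("top","scene")):
    q=pts(p); return np.concatenate([at_z(c,px,q[k][2])[:2]-q[k][:2] for c,k,px in obs if c in cs])
for cs in(("top",),("scene",),("top","scene")):
    s=least_squares(err,[.48,-.3,0],args=(cs,)); print(cs,s.x.round(4),(s.fun*1000).round(1))
    print({k:v.round(4) for k,v in pts(s.x).items()})
im=bot.read_camera("top"); cv2.imwrite("pics/topc.png",cv2.resize(im[165:250,385:505,::-1],None,fx=6,fy=6,interpolation=cv2.INTER_CUBIC))
```

```text
top pad [  7   8  18   9 124] [433.6 224.2] [ 0.4289 -0.2678  0.0805]
top key [11  8  7  5 21] [475.8 217.8] [ 0.4449 -0.3607  0.082 ]
scene pad [ 7  6 10  8 33] [399.3 149.8] [ 0.4286 -0.266   0.0805]
scene key [ 5  4  9  6 45] [411.4 132.6] [ 0.4396 -0.3517  0.082 ]
('top',) [ 0.4722 -0.2974  0.1599] [-0.   0.1  0.  -0.1]
{'pad': array([ 0.4289, -0.2679,  0.0805]), 'key': array([ 0.4449, -0.3606,  0.082 ]), 'hinge': array([ 0.5158, -0.2539,  0.074 ])}
('scene',) [ 0.4701 -0.2935  0.1177] [ 0.5 -3.8 -0.5  3.8]
{'pad': array([ 0.4281, -0.2622,  0.0805]), 'key': array([ 0.4401, -0.3555,  0.082 ]), 'hinge': array([ 0.5155, -0.2519,  0.074 ])}
('top', 'scene') [ 0.4711 -0.2954  0.1398] [ 0.4 -2.7  2.4 -2.7  0.1 -1.  -2.9  6.3]
{'pad': array([ 0.4285, -0.2651,  0.0805]), 'key': array([ 0.4426, -0.358 ,  0.082 ]), 'hinge': array([ 0.5156, -0.2528,  0.074 ])}
```

View pics/topc.png

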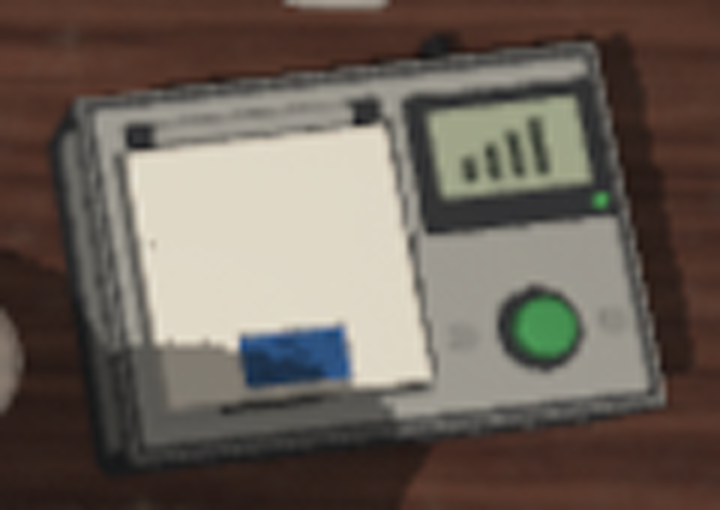

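The crop shows the pad centre at about (433.9, 224.4) and the key at about (474.6, 219.1) in full-frame pixels. That puts the pad near (0.4285, -0.267), the key near (0.4425, -0.359) and the yaw at about 0.135. I'll move there with the fingers closed and the tool's y turned along the meter's y.

Request:
drive_tool([
  {"hand":0,"translation":[18,-50,0],"angular":[0,0,0.05]},
  {"hand":0,"translation":[36,-100,0],"angular":[0,0,0.1]},
  {"hand":0,"translation":[55,-150,0],"angular":[0,0,0.15]},
  {"hand":0,"translation":[73,-200,0],"angular":[0,0,0.2]},
  {"hand":0,"translation":[91,-250,0],"angular":[0,0,0.25]},
  {"hand":0,"translation":[110,-300,0],"angular":[0,0,0.3]},
  {"hand":0,"translation":[128,-350,0],"angular":[0,0,0.35]},
  {"hand":0,"translation":[147,-403,0],"angular":[0,0,0.4]},
  {"hand":0,"translation":[147,-463,0],"angular":[0,0,0.45]},
  {"hand":0,"translation":[147,-523,0],"angular":[0,0,0.5]},
  {"hand":0,"translation":[147,-583,0],"angular":[0,0,0.55]},
  {"hand":0,"translation":[147,-643,0],"angular":[0,0,0.6]},
])

```text
t: 2.45
eef_pos: [0.4495, -0.0415, 0.2457]
tool_rot: [0.001, -0.068, 0.998, 0.0]
contact_force: [1.1, 0.6, 0.8]
gripper_width: -0.003
grasp_force: 0.0
```

Request:
drive_tool([
  {"hand":0,"translation":[-4,-46,0],"angular":[0,0,0]},
  {"hand":0,"translation":[-8,-92,0],"angular":[0,0,0]},
  {"hand":0,"translation":[-12,-138,-30],"angular":[0,0,0]},
  {"hand":0,"translation":[-17,-184,-60],"angular":[0,0,0]},
  {"hand":0,"translation":[-21,-226,-90],"angular":[0,0,0]},
  {"hand":0,"translation":[-21,-226,-115],"angular":[0,0,0]},
  {"hand":0,"translation":[-21,-226,-125],"angular":[0,0,0]},
  {"hand":0,"translation":[-21,-226,-130],"angular":[0,0,0]},
  {"hand":0,"translation":[-21,-226,-130],"angular":[0,0,0]},
])

```text
t: 3.58
eef_pos: [0.4291, -0.2651, 0.1158]
tool_rot: [0.0, -0.068, 0.998, 0.0]
contact_force: [-0.3, 0.1, 0.1]
gripper_width: -0.003
grasp_force: 0.0
```

Run:
```python
from h import *
o=bot.get_obs(); print(o["t"],o["eef_pos"],o["contact_force"])
a=snap("top","t1"); b=snap("scene","s1")
A=cv2.resize(a[150:270,380:520],None,fx=4,fy=4,interpolation=cv2.INTER_CUBIC)
B=cv2.resize(b[80:200,330:390+20],None,fx=4,fy=4,interpolation=cv2.INTER_CUBIC)
B=cv2.resize(b[90:210,340:400+30],(240+30,360),interpolation=cv2.INTER_CUBIC); B=cv2.copyMakeBorder(B,0,120,0,0,cv2.BORDER_CONSTANT)
cv2.imwrite("pics/v1.png",np.hstack([A[:480],B[:480]])[:, :800, ::-1])
```

```text
3.575 [ 0.4291187  -0.26512819  0.11577865] [-0.29970005  0.14181754  0.09514411]
```

View pics/v1.png

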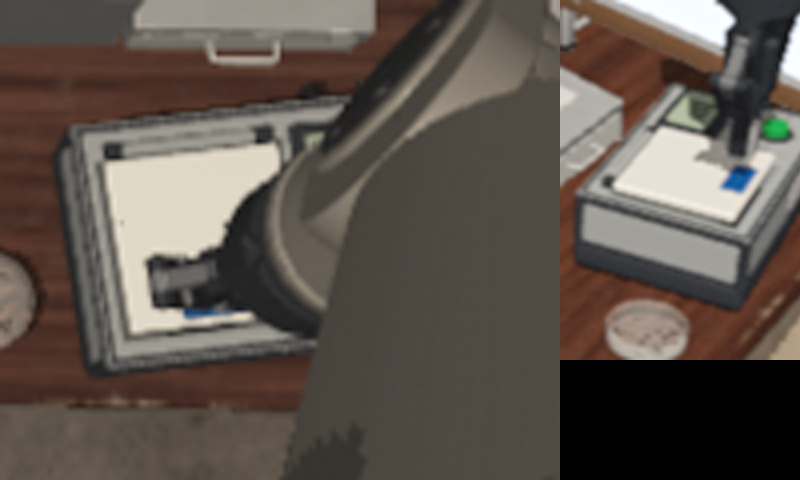

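The fingertips hover 21 mm above the pad (seen at about (741,178) in the right-hand crop), just in front of the hatch centre. I'll press slowly.

Request:
drive_tool([
  {"hand":0,"translation":[0,-1,-10],"angular":[0,0,0]},
  {"hand":0,"translation":[0,-1,-18],"angular":[0,0,0]},
  {"hand":0,"translation":[0,-1,-21],"angular":[0,0,0]},
  {"hand":0,"translation":[0,-1,-23],"angular":[0,0,0]},
  {"hand":0,"translation":[0,-1,-24],"angular":[0,0,0]},
  {"hand":0,"translation":[0,-1,-24],"angular":[0,0,0]},
])

```text
t: 4.42
eef_pos: [0.4282, -0.2665, 0.0914]
tool_rot: [-0.0, -0.067, 0.998, 0.0]
contact_force: [-2.1, 1.2, 5.2]
gripper_width: 0.001
grasp_force: 2.6
```

Request:
drive_tool([
  {"hand":0,"translation":[0,0,-1],"angular":[0,0,0]},
  {"hand":0,"translation":[0,0,-1.5],"angular":[0,0,0]},
  {"hand":0,"translation":[0,0,-1.5],"angular":[0,0,0]},
])

```text
t: 4.8
eef_pos: [0.4282, -0.2665, 0.0912]
tool_rot: [0.0, -0.067, 0.998, 0.001]
contact_force: [-6.5, 4.1, 21.5]
gripper_width: 0.004
grasp_force: 10.8
```

The pad is at its stop (21 N). I'll leave upward, then toward the front right, clear of the hatch's swing.

Request:
drive_tool([
  {"hand":0,"translation":[0,0,12],"angular":[0,0,0]},
  {"hand":0,"translation":[-15,-2,40],"angular":[0,0,0]},
  {"hand":0,"translation":[-45,-10,70],"angular":[0,0,0]},
  {"hand":0,"translation":[-50,-50,90],"angular":[0,0,0]},
  {"hand":0,"translation":[-35,-105,100],"angular":[0,0,0]},
  {"hand":0,"translation":[-30,-130,100],"angular":[0,0,0]},
  {"hand":0,"translation":[-30,-130,100],"angular":[0,0,0]},
  {"hand":0,"translation":[-30,-130,100],"angular":[0,0,0]},
])

```text
t: 5.8
eef_pos: [0.3983, -0.3956, 0.1894]
tool_rot: [-0.0, -0.068, 0.998, 0.001]
contact_force: [0.4, 0.2, -0.5]
gripper_width: -0.001
grasp_force: 0.0
```

Run:
```python
from h import *
a=snap("top","t2"); b=snap("scene","s2")
A=cv2.resize(a[150:270,380:500],(480,480),interpolation=cv2.INTER_CUBIC)
B=cv2.resize(b[70:220,340:440],(320,480),interpolation=cv2.INTER_CUBIC)
cv2.imwrite("pics/v2.png",np.hstack([A,B])[...,::-1])
o=bot.get_obs(); print(o["t"],o["eef_pos"],o["contact_force"])
```

```text
5.9 [ 0.39854387 -0.39519072  0.18954041] [-0.60618009 -0.33728816  0.77391795]
```

View pics/v2.png

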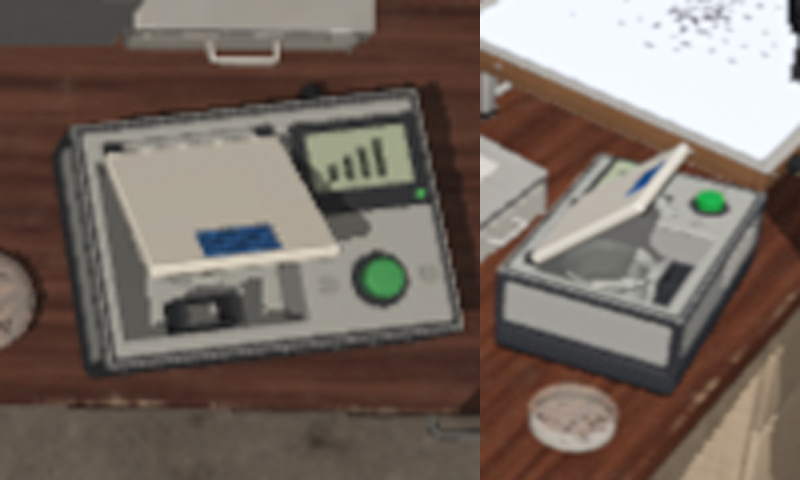

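The hatch is springing up by itself at about 45–50°, and the arm is clear of it. The key at full-frame pixels (474.9, 218.9) confirms (0.4425, -0.3587). I'll wait for it to open fully.

Request:
drive_tool([
  {"hand":0,"translation":[0,0,0],"angular":[0,0,0]},
  {"hand":0,"translation":[0,0,0],"angular":[0,0,0]},
  {"hand":0,"translation":[0,0,0],"angular":[0,0,0]},
  {"hand":0,"translation":[0,0,0],"angular":[0,0,0]},
  {"hand":0,"translation":[0,0,0],"angular":[0,0,0]},
  {"hand":0,"translation":[0,0,0],"angular":[0,0,0]},
  {"hand":0,"translation":[0,0,0],"angular":[0,0,0]},
  {"hand":0,"translation":[0,0,0],"angular":[0,0,0]},
  {"hand":0,"translation":[0,0,0],"angular":[0,0,0]},
  {"hand":0,"translation":[0,0,0],"angular":[0,0,0]},
  {"hand":0,"translation":[0,0,0],"angular":[0,0,0]},
  {"hand":0,"translation":[0,0,0],"angular":[0,0,0]},
])

```text
t: 7.4
eef_pos: [0.3986, -0.3966, 0.1898]
tool_rot: [-0.0, -0.068, 0.998, 0.0]
contact_force: [0.5, -0.2, -0.6]
gripper_width: 0.003
grasp_force: 0.0
```

Request:
drive_tool([
  {"hand":0,"translation":[0,0,0],"angular":[0,0,0]},
  {"hand":0,"translation":[0,0,0],"angular":[0,0,0]},
  {"hand":0,"translation":[0,0,0],"angular":[0,0,0]},
  {"hand":0,"translation":[0,0,0],"angular":[0,0,0]},
  {"hand":0,"translation":[0,0,0],"angular":[0,0,0]},
  {"hand":0,"translation":[0,0,0],"angular":[0,0,0]},
  {"hand":0,"translation":[0,0,0],"angular":[0,0,0]},
  {"hand":0,"translation":[0,0,0],"angular":[0,0,0]},
  {"hand":0,"translation":[0,0,0],"angular":[0,0,0]},
  {"hand":0,"translation":[0,0,0],"angular":[0,0,0]},
  {"hand":0,"translation":[0,0,0],"angular":[0,0,0]},
  {"hand":0,"translation":[0,0,0],"angular":[0,0,0]},
])

```text
t: 8.9
eef_pos: [0.3986, -0.3966, 0.1898]
tool_rot: [0.0, -0.068, 0.998, 0.0]
contact_force: [1.0, 0.2, -0.3]
gripper_width: 0.002
grasp_force: 0.0
```

Run:
```python
from h import *
a=snap("top","t3"); b=snap("scene","s3")
A=cv2.resize(a[150:270,380:500],(480,480),interpolation=cv2.INTER_CUBIC)
B=cv2.resize(b[70:220,340:440],(320,480),interpolation=cv2.INTER_CUBIC)
cv2.imwrite("pics/v3.png",np.hstack([A,B])[...,::-1])
for c in("top","scene"): print(c,"hinge",proj(c,[.5155,-.253,.074]),"edge up",proj(c,[.5155-.007,-.254,.176]))
print(at_z("top",[474.9,218.9],.082)); o=bot.get_obs(); print(o["t"],o["eef_pos"])
```

```text
top hinge [424.95707649 186.63731439] edge up [438.69868985 178.5225346 ]
scene hinge [363.67146136 143.07985211] edge up [369.76174431 104.58710334]
[ 0.442342   -0.35857345  0.082     ]
9.0 [ 0.39858242 -0.39660383  0.18981944]
```

View pics/v3.png

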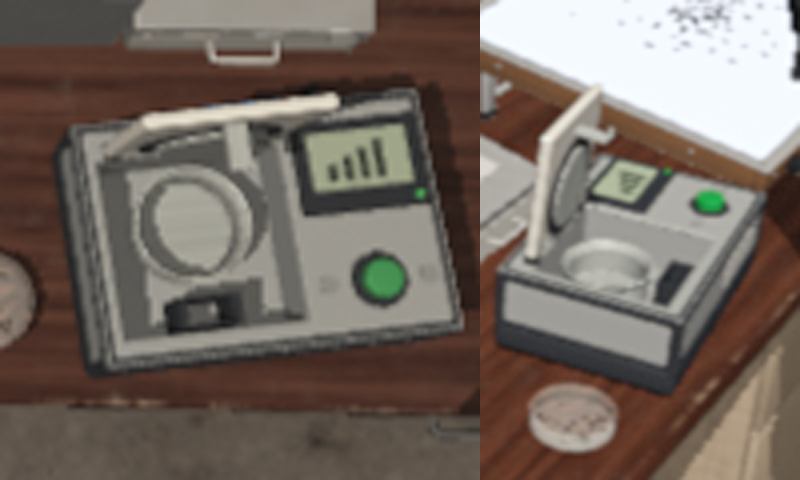

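The hatch now stands upright (top edge at (240,108) in the left crop). I'll go to the key and press it slowly.

Request:
drive_tool([
  {"hand":0,"translation":[22,19,0],"angular":[0,0,0]},
  {"hand":0,"translation":[44,38,-20],"angular":[0,0,0]},
  {"hand":0,"translation":[44,38,-50],"angular":[0,0,0]},
  {"hand":0,"translation":[44,38,-75],"angular":[0,0,0]},
  {"hand":0,"translation":[44,38,-87],"angular":[0,0,0]},
  {"hand":0,"translation":[44,38,-92],"angular":[0,0,0]},
  {"hand":0,"translation":[44,38,-95],"angular":[0,0,0]},
  {"hand":0,"translation":[44,38,-97],"angular":[0,0,0]},
  {"hand":0,"translation":[44,38,-98],"angular":[0,0,0]},
  {"hand":0,"translation":[44,38,-98],"angular":[0,0,0]},
])

```text
t: 10.25
eef_pos: [0.4428, -0.3586, 0.0922]
tool_rot: [0.0, -0.068, 0.998, -0.0]
contact_force: [-0.9, 2.3, 3.9]
gripper_width: -0.003
grasp_force: 1.8
```

Request:
drive_tool([
  {"hand":0,"translation":[0,0,-1],"angular":[0,0,0]},
  {"hand":0,"translation":[0,0,-1.5],"angular":[0,0,0]},
  {"hand":0,"translation":[0,0,-1.5],"angular":[0,0,0]},
])

```text
t: 10.62
eef_pos: [0.4428, -0.3587, 0.0919]
tool_rot: [0.001, -0.067, 0.998, 0.0]
contact_force: [-4.6, 5.2, 17.0]
gripper_width: 0.002
grasp_force: 8.6
```

The key is at its stop (17 N). I'll lift off and move clear.

Request:
drive_tool([
  {"hand":0,"translation":[0,0,10],"angular":[0,0,0]},
  {"hand":0,"translation":[0,0,40],"angular":[0,0,0]},
  {"hand":0,"translation":[-20,-20,80],"angular":[0,0,0]},
  {"hand":0,"translation":[-44,-38,100],"angular":[0,0,0]},
  {"hand":0,"translation":[-44,-38,100],"angular":[0,0,0]},
  {"hand":0,"translation":[-44,-38,100],"angular":[0,0,0]},
])

```text
t: 11.38
eef_pos: [0.3991, -0.396, 0.1899]
tool_rot: [0.0, -0.068, 0.998, 0.0]
contact_force: [0.1, -0.3, -1.0]
gripper_width: 0.005
grasp_force: 0.0
```

Run:
```python
from h import *
a=snap("top","t4"); b=snap("scene","s4")
A=cv2.resize(a[150:270,380:500],(480,480),interpolation=cv2.INTER_CUBIC)
B=cv2.resize(b[70:220,340:440],(320,480),interpolation=cv2.INTER_CUBIC)
cv2.imwrite("pics/v4.png",np.hstack([A,B])[...,::-1])
```

```text
(no output)
```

View pics/v4.png

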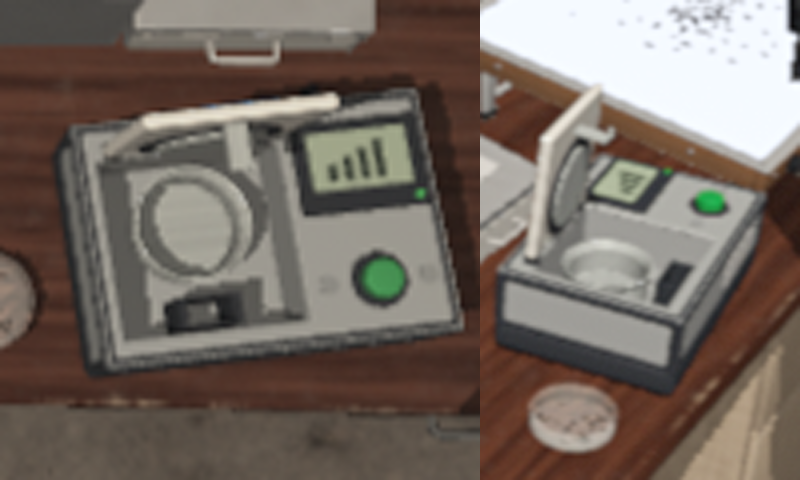

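The hatch still stands open, unchanged, with its edge at (240,108). The key is up at (381,277), and the arm is clear.

```bash
python3 -c "
from station import bot; print(bot.hand_in())"
```

```text
the job is handed in; nothing more can be done
None
```

The job is handed in: the hatch was unlatched with one press and sprang fully open by itself, then the green key was pressed to its stop and let go. The last picture shows the hatch open and the key up; no verdict came back.

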